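# Load a heel into the drying jig and lay the retaining bar over it

### The arm

A 6-joint arm with a two-finger parallel gripper is mounted at the origin on the work surface. World frame = base frame: x ahead of the robot, y to its left, z up, the work surface at z = 0. Lengths are in m, angles in rad, forces in N, time in s.
With the tool pointing down it reaches from about 0.325 to 0.85 m from the base axis. Payload 15.5 kg.
Tool frame: the origin (TCP) lies midway between the tips of the shut fingers; the grasp point (between the pads) lies 19 mm behind it (pinch_z is the distance from the TCP to the grasp point, in m); z points along the fingers, x is the direction in which the jaws open and shut, and the axes are right-handed (so a half turn about z gives the same grasp; the last joint's range is limited). The gripper opens to 91 mm and grips with 3 to 60 N. Pads are 32 mm wide; open, the fingers measure 118 mm over their backs; the gripper's body (76 mm by 178 mm) begins 60 mm behind the grasp point.
Start: joints at [-1.353, 0.494, 1.345, -0, 1.302, -0.096], TCP at [0.192, -0.595, 0.214] pointing down, gripper open.
Joint ranges: [-2.91, 2.91], [-0.82, 2.16], [0.22, 2.67], [-1.22, 4.37], [0.12, 2.79], [-3.08, 3.08]. Speed limits (rad/s): [1.89, 1.89, 2.57, 3.01, 3.01, 3.01].

### API

Orientations are given as a rotation vector (axis times angle).
In Python, from rig import state, read_camera, close_job, pinch_z gives the robot as it stands.
- The arm moves only by the tool send_rows, never from a script. Its argument "deltas" is text: rows parted by semicolons, each of 7 numbers parted by spaces: the turn, a rotation vector about the tool's x, y, z in rad, then the shift along the tool's x, y, z in cm, then the opening in per cent of the stroke, from 0 (shut) to 100 (fully open). In form: wx wy wz tx ty tz hand; .... A call has 1 to 12 rows; each row is the pose to reach, as a shift and turn from the pose commanded when the call began, along the tool's axes at that moment; what a row does not reach only later rows make up. A row lasts 1/12 s, in which the tool goes at most 41.7 mm and 7.16 degrees, less where a joint would pass 70% of its speed; a pose out of reach is approached as far as the arm can. A call with a gripper value outside its range is refused whole. The fingers move at their own pace and stop on an object; the grip force is fixed at half the most. Time passes only in rows, so rows that repeat a pose let the fingers close. It gives the time, the measured TCP pose, the force and the opening at its end, in the units of the state.
- state(): the state, without advancing time (a new reading comes with each control period).
- read_camera(name): name is "side" or "top"; returns a dict with "image" (400x640x3 uint8, red, green, blue), "fov_y" (degrees; the focal length in pixels is half the picture's height over the tangent of half this angle, whatever the lens; pixels are square), "cx", "cy" (the principal point, pixels), "k1" (the pictures are not rectified: a ray, as slopes to the right and down, at radius r is drawn at 1 + k1 r^2 times it, then the intrinsics apply), "rvec" (rotation vector, rad) and "tvec" (3), from world to camera coordinates, as OpenCV has them. Camera axes: x right, y down, z forward; pixel columns grow to the right and rows downward; lengths in m; the calibration is good to about 2 mm. A picture is of the moment at which its call begins. There is no depth.
- close_job(): hands the job in, once; it reports no verdict.
The state is a dict: "clock": time; "joints": joint angles; "qd": joint speeds; "joint_torque": joint torques, N m; "position": TCP position; "tool_rot": TCP orientation; "contact_force": force on the tool from outside, world axes, zero at the start; "ft_torque": the same for the moment, N m; "opening": finger opening in m.
Only numpy, scipy, OpenCV 4.12 (cv2) and the standard library are available. Lean on these libraries where they do the work, as an engineer would, in place of code of your own. Each camera call takes 0.05 s, during which the arm holds its last target.

### The job

Stand the tan shoe heel flat and squarely in the middle of the cork pad of the drying jig and let go of it. Then take the retaining bar by its orange grip, lower it (do not drop it) into the notches of both blue uprights so that it lies level across them over the heel, centred lengthwise, and let go. Leave the black heel, the green tin and the tools where they are.

Things in the scene. Friction and masses are not known exactly. Their poses are not given: they have to be found in the camera images.
- jig: Drying jig, fixed; place and yaw vary. Plywood base 100 (x) x 260 (y) x 12 mm with a cork pad in its middle. At y = +115 and -115 mm stand blue uprights, 66 (x) x 20 mm (y), each with a notch in its top, open upward and through along y: 42 mm wide (x), floor 55 mm and cheek tops 75 mm above the bench. Origin: centre of the base's underside; z up, y along the line of the uprights.
- pad_centre (a point): Centre of the top face of the jig's cork pad (80 x 80 mm, top 16 mm above the bench), axes as the jig's.
- notch_left (a point): Centre of the notch floor of the upright at the jig's +y end, axes as the jig's.
- notch_right (a point): Centre of the notch floor of the upright at the jig's -y end, axes as the jig's.
- heel: Tan rubber heel, loose on the bench: D-shaped block 56 mm long (x), 50 wide (y), 36 high, about 80 g. The sides facing +y and -y are flat and parallel from x = -28 to +3 mm, the -x end is flat, the +x end round (radius 25 mm about x = +3 mm). Origin: middle of its length and width, on the underside; z up.
- bar: Retaining bar, loose, lying flat left or right of the jig: aluminium flat 280 mm long (y) x 30 wide (x) x 10 thick; orange grip block mid-top, 70 mm long (y) x 22 wide (x), from 10 to 44 mm above the underside. About 280 g, symmetrical, either way round will do. Origin: middle of the underside; z up. Laid in the notches it clears a heel on the pad by 3 mm.
- heel_black: Bystander, to be left where it is. A black rubber heel of the same shape and size as the tan one; the two may have changed places.
- hammer: Bystander, to be left where it is. Hammer lying on the bench, 260 mm long, on the side of the jig where the bar is not. Origin near its middle, handle to its -x.
- tin: Bystander, to be left where it is. Flat green polish tin, 70 mm diameter, 24 mm high, between the robot and the heels. Origin: centre of its underside.
- brush: Bystander, to be left where it is. Brush lying on the bench beyond the jig, about along y. Origin near its middle.
- screwdriver: Bystander, to be left where it is. Screwdriver with a red handle lying at the right of the bench. Origin near its middle.
Mind the look-alikes: they are no part of the job. What is meant by the heel is not purple, and is the larger of those in its own colour.

How it is judged:
By the outcome, as a careful person would: the job done as asked, in the order asked, and still so for the second after the job is handed in, with the robot touching nothing.
It also fails if it takes over 64 s, if anything falls off the work surface, if the arm or the gripper's body presses on something with over 40 N, if the wrist force passes 120 N, or if a joint passes its speed limit or range.

## Working session

There is one attempt and no reset: what is moved stays moved. The work goes in short steps, Python scripts to look and compute and a tool call to move; the robot and the scene stay as the last step left them, time stands still between calls to the robot, and variables do not carry over. Pictures are saved under pics/ and viewed, and the job is handed in when it is done.

Besides the shell and the picture viewer there is one more tool, called after ">>>" as name(argument=value, ...) on one line, values as JSON. send_rows: Moves the arm, as the interface text tells. Its arguments: {"type":"object","properties":{"deltas":{"type":"string"}},"required":["deltas"]}

```bash
ls; mkdir -p pics; python3 - <<'E'
from rig import state, read_camera, pinch_z
import cv2,json
s=state();print(s);print(pinch_z)
for n in("side","top"):
    c=read_camera(n);cv2.imwrite(f"pics/{n}0.png",c["image"][:,:,::-1]);print(n,{k:v for k,v in c.items() if k!="image"})
E
```

```text
pics
{'clock': 0.0, 'joints': array([-1.35354302e+00,  4.94183597e-01,  1.34612534e+00,  1.27988484e-05,
        1.30248343e+00, -9.54727319e-02]), 'qd': array([-0.00121616,  0.00099896,  0.00099325, -0.00061817,  0.00136376,
        0.00134921]), 'joint_torque': array([ 5.42255220e-03, -8.78819919e+01, -3.81872499e+01,  7.11315684e-02,
        5.30126423e-02, -1.32487071e-05]), 'position': array([ 0.19222648, -0.59431452,  0.21333997]), 'tool_rot': array([-2.53962410e+00,  1.84793358e+00,  1.39796478e-03]), 'contact_force': array([0.42650452, 0.51958288, 0.61826698]), 'ft_torque': array([ 0.03857255, -0.02461589, -0.01872481]), 'opening': 0.09112408706445868}
0.0188
side {'fov_y': 43.67841770363065, 'cx': 316.67812882497395, 'cy': 197.0513477806921, 'k1': -0.13912116804530977, 'rvec': array([ 0.11089641, -2.86702165,  1.24411854]), 'tvec': array([0.59035126, 0.12604802, 1.18074793])}
top {'fov_y': 42.02744134249954, 'cx': 312.05642866632496, 'cy': 205.11969591860876, 'k1': -0.07993271205911147, 'rvec': array([ 2.14822289, -2.1273416 ,  0.19102477]), 'tvec': array([-0.09019115,  0.59614459,  1.50060448])}
```

View pics/top0.png

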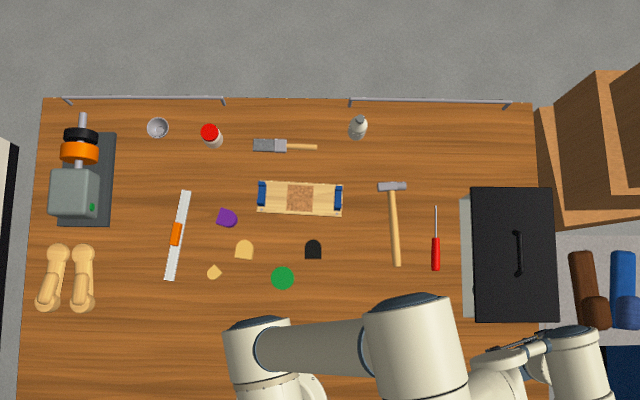

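View pics/side0.png

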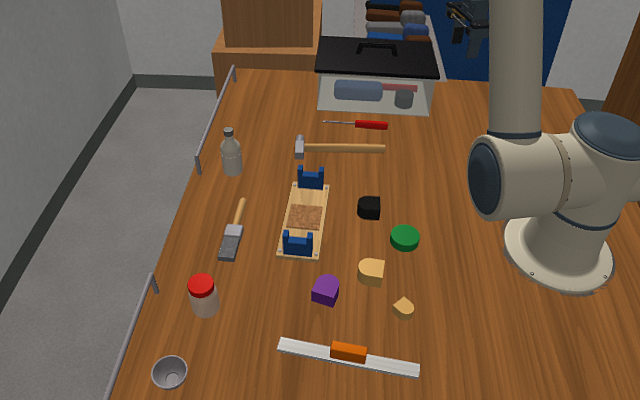

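Top view: the bench has the jig at (300,198) and the bar at (177,236) with its orange grip. Candidates for the heel are the large tan D (244,249), the small tan (214,272), the purple (227,217) and the black (313,249). By the description I choose the large tan one at (244,249). In the side view it is at (371,270). I'll check this in close crops.

```bash
cat > h.py <<'E'
import numpy as np, cv2
from rig import state, read_camera
def cam(n):
    c=read_camera(n);c["f"]=200/np.tan(np.radians(c["fov_y"]/2))
    c["K"]=np.array([[c["f"],0,c["cx"]],[0,c["f"],c["cy"]],[0,0,1]]);c["D"]=np.array([c["k1"],0,0,0,0.])
    c["R"]=cv2.Rodrigues(c["rvec"])[0];c["C"]=-c["R"].T@c["tvec"];return c
def plane(c,px,z):
    px=np.asarray(px,float).reshape(-1,1,2)
    u=cv2.undistortPoints(px,c["K"],c["D"]).reshape(-1,2)
    d=np.c_[u,np.ones(len(u))]@c["R"]
    return c["C"]+d*((z-c["C"][2])/d[:,2])[:,None]
def proj(c,P):
    return cv2.projectPoints(np.asarray(P,float).reshape(-1,1,3),c["rvec"],c["tvec"],c["K"],c["D"])[0].reshape(-1,2)
def hsv(c): return cv2.cvtColor(np.ascontiguousarray(c["image"]),cv2.COLOR_RGB2HSV)
def crop(c,x0,y0,x1,y1,s,fn):
    im=c["image"][y0:y1,x0:x1,::-1];cv2.imwrite(fn,cv2.resize(im,None,fx=s,fy=s,interpolation=cv2.INTER_CUBIC))
E
python3 - <<'E'
from h import *
t=cam("top");s=cam("side")
crop(t,150,170,350,290,4,"pics/ct1.png");crop(s,270,160,430,380,2.7,"pics/cs1.png")
for c,pts in((t,[(244,246),(177,225),(300,190),(176,240),(208,272),(235,249)]),(s,[(371,264),(371,277),(303,216),(348,350)])):
    for p in pts: print(p,c["image"][p[1],p[0]],hsv(c)[p[1],p[0]])
E
```

```text
(244, 246) [231 188 101] [ 20 144 231]
(177, 225) [228 115   0] [ 15 255 228]
(300, 190) [180 127  81] [ 14 140 180]
(176, 240) [235 118   0] [ 15 255 235]
(208, 272) [232 187  98] [ 20 147 232]
(235, 249) [182 131  67] [ 17 161 182]
(371, 264) [215 172 102] [ 19 134 215]
(371, 277) [103  78  41] [ 18 154 103]
(303, 216) [154 108  68] [ 14 142 154]
(348, 350) [197  99   9] [ 14 243 197]
```

View pics/ct1.png

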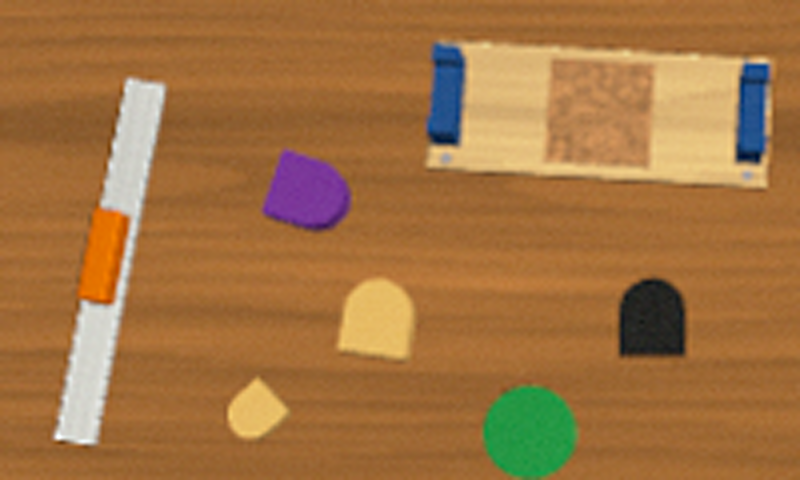

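View pics/cs1.png

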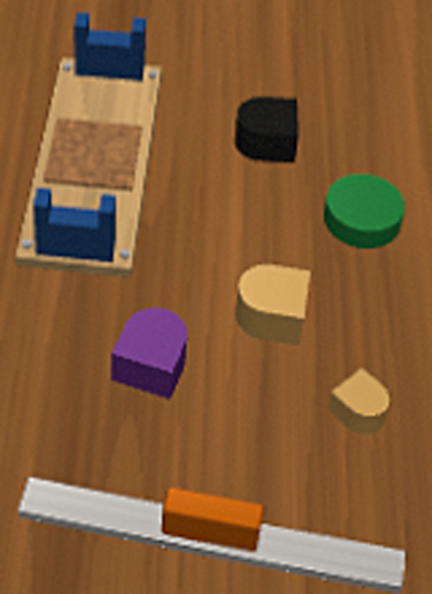

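The crops confirm it: the large tan D-shape stands upright, round end towards the jig. The small tan and the purple pieces are look-alikes. Next I measure.

```bash
cat > meas.py <<'E'
from h import *
def big(m,near,rad):
    mm=np.zeros_like(m);cv2.circle(mm,near,rad,255,-1);m=cv2.bitwise_and(m,mm)
    cs=cv2.findContours(m,cv2.RETR_EXTERNAL,cv2.CHAIN_APPROX_NONE)[0]
    return max(cs,key=cv2.contourArea).reshape(-1,2)
def rect(c,ct,z):
    # subpixel-ish: supersampled contour assumed; contour passes centres of border pixels
    P=plane(c,ct,z)[:,:2]
    return cv2.minAreaRect((P*1000).astype(np.float32)),P
def up(c,near,r,f=8):
    x,y=near;im=c["image"][y-r:y+r,x-r:x+r]
    big_=cv2.resize(im,None,fx=f,fy=f,interpolation=cv2.INTER_LINEAR)
    return big_,(lambda q:(np.asarray(q,float)+.5)/f-.5+np.array([x-r,y-r]))
def m(c,near,r,z,fn,name):
    b,back=up(c,near,r);h=cv2.cvtColor(b,cv2.COLOR_RGB2HSV).astype(int)
    mask=(fn(h,b.astype(int))*255).astype(np.uint8)
    ct=max(cv2.findContours(mask,cv2.RETR_EXTERNAL,cv2.CHAIN_APPROX_NONE)[0],key=cv2.contourArea).reshape(-1,2)
    R,P=rect(c,back(ct),z);print(name,"C",np.round(R[0],1),"size",np.round(R[1],1),"ang",round(R[2],2));
    return R,P
E
python3 - <<'E'
from meas import *
t=cam("top");s=cam("side");print(t["C"],s["C"])
tan=lambda v:(lambda h,b:(b[...,0]>v)&(b[...,1]>v*.78)&(h[...,1]>90)&(h[...,1]<165))
org=lambda h,b:(h[...,1]>215)&(h[...,2]>120)&(h[...,0]<22)
whi=lambda h,b:(h[...,1]<70)&(h[...,2]>150)
blue=lambda h,b:(h[...,0]>100)&(h[...,0]<125)&(h[...,1]>150)
m(t,(244,249),18,.036,tan(195),"heel top");m(s,(371,268),24,.036,tan(165),"heel side")
m(t,(177,236),18,.044,org,"grip top")
m(s,(348,350),30,.044,lambda h,b:org(h,b)&(h[...,2]>215),"grip side")
m(t,(177,236),60,.010,lambda h,b:whi(h,b)|org(h,b),"bar top")
m(t,(262,193),16,.075,blue,"upL top");m(t,(338,199),16,.075,blue,"upR top")
m(t,(300,198),60,.012,lambda h,b:((b[...,0]>190)&(b[...,1]>150)&(h[...,1]>60))|blue(h,b),"base top")
m(t,(300,198),22,.016,lambda h,b:(b[...,2]>60)&(b[...,0]<205)&(b[...,0]>110)&(b[...,1]<150),"cork top")
crop(t,245,165,355,230,7,"pics/jt.png")
crop(s,265,150,345,270,5,"pics/js.png")
E
```

```text
[ 0.3366486  -0.07062743  1.58019496] [0.54748972 0.81654204 0.88999017]
heel top C [466.2 116. ] size [52.2 56.2] ang 82.16
heel side C [465.5 117.6] size [51.2 56.9] ang 82.61
grip top C [508.9 321.8] size [27.9 69.8] ang 81.58
grip side C [538.5 314.6] size [3.2 2.1] ang 52.24
bar top C [509.4 324.2] size [ 33.6 280.5] ang 81.59
upL top C [627.1  66.5] size [21.4 71.7] ang 87.35
upR top C [ 616.6 -159.2] size [18.2 70.8] ang 86.84
base top C [626.4 -46.9] size [259.4 101.3] ang 87.19
cork top C [625.7 -46.1] size [78.9 80.2] ang 87.47
```

View pics/jt.png

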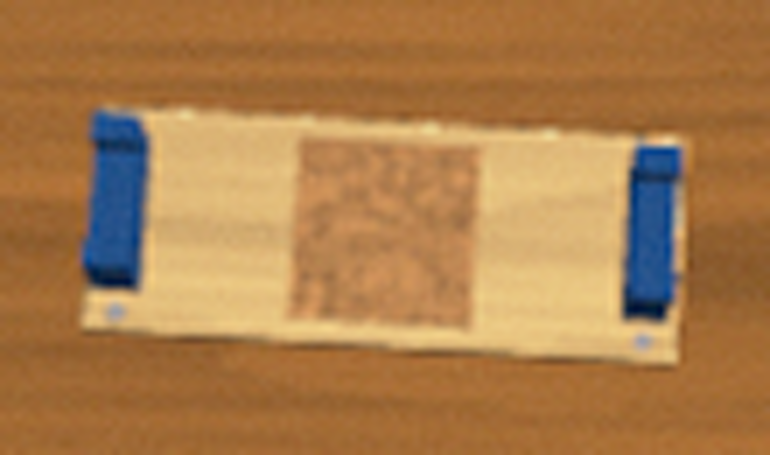

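View pics/js.png

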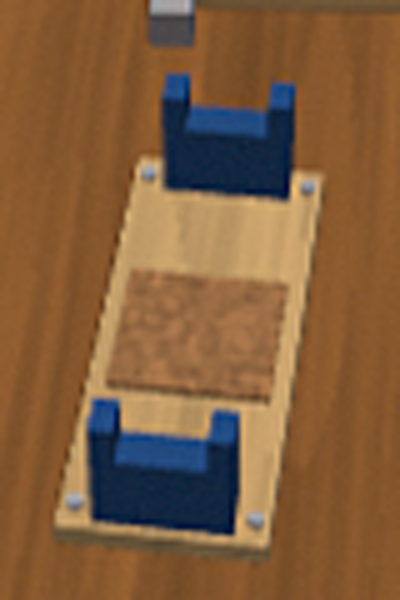

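```bash
cat >> h.py <<'E'
from scipy.spatial.transform import Rotation as Ro
def go(xyz_mm,yaw_deg):
    """delta in tool axes (rotvec rad, shift cm) from the present pose to TCP xyz, tool down, tool x at yaw"""
    s=state();R0=Ro.from_rotvec(s["tool_rot"]).as_matrix();a=np.radians(yaw_deg)
    x=np.array([np.cos(a),np.sin(a),0]);z=np.array([0,0,-1.]);R1=np.c_[x,np.cross(z,x),z]
    w=Ro.from_matrix(R0.T@R1).as_rotvec();t=R0.T@(np.array(xyz_mm)/1000-s["position"])*100
    print("clock %.2f"%s["clock"],"pos",np.round(s["position"]*1000,1),"yaw %.2f"%np.degrees(np.arctan2(R0[1,0],R0[0,0])),"F",np.round(s["contact_force"],1),"open %.1f"%(s["opening"]*1000))
    print("-> w",np.round(w,4),"t",np.round(t,2))
E
python3 - <<'E'
from h import *
go((457,118,150),-97.7)
from meas import *
s=cam("side")
h=hsv(s);print([tuple(h[y,348]) for y in range(338,366,2)])
crop(s,320,330,380,375,10,"pics/g.png")
m(s,(305,217),26,.016,lambda h,b:(b[...,0]<185)&(b[...,1]<130)&(b[...,2]>50)&(h[...,0]<25)&(h[...,1]<165),"cork side")
E
```

```text
clock 0.30 pos [ 192.3 -594.6  213.7] yaw -72.08 F [-0.   0.4  0.7] open 91.5
-> w [1.000e-04 4.000e-04 4.472e-01] t [-59.65 -47.11   6.4 ]
[(np.uint8(14), np.uint8(169), np.uint8(137)), (np.uint8(14), np.uint8(174), np.uint8(138)), (np.uint8(14), np.uint8(174), np.uint8(135)), (np.uint8(13), np.uint8(229), np.uint8(216)), (np.uint8(14), np.uint8(239), np.uint8(203)), (np.uint8(14), np.uint8(240), np.uint8(200)), (np.uint8(14), np.uint8(229), np.uint8(200)), (np.uint8(14), np.uint8(242), np.uint8(154)), (np.uint8(13), np.uint8(241), np.uint8(106)), (np.uint8(13), np.uint8(236), np.uint8(109)), (np.uint8(14), np.uint8(255), np.uint8(105)), (np.uint8(12), np.uint8(255), np.uint8(102)), (np.uint8(53), np.uint8(5), np.uint8(208)), (np.uint8(30), np.uint8(6), np.uint8(80))]
cork side C [626.  -42.5] size [86.4 81.2] ang 87.07
```

View pics/g.png

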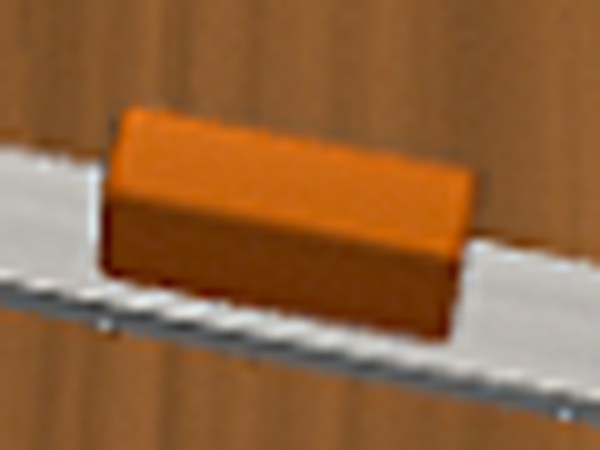

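>>> send_rows(deltas="0 0 0.447 -59.65 -47.11 6.4 85;0 0 0.447 -59.65 -47.11 6.4 85;0 0 0.447 -59.65 -47.11 6.4 85;0 0 0.447 -59.65 -47.11 6.4 85;0 0 0.447 -59.65 -47.11 6.4 85;0 0 0.447 -59.65 -47.11 6.4 85;0 0 0.447 -59.65 -47.11 6.4 85;0 0 0.447 -59.65 -47.11 6.4 85;0 0 0.447 -59.65 -47.11 6.4 85;0 0 0.447 -59.65 -47.11 6.4 85;0 0 0.447 -59.65 -47.11 6.4 85;0 0 0.447 -59.65 -47.11 6.4 85")

```text
clock: 1.35
position: [0.3661, -0.1258, 0.1721]
tool_rot: [-2.067, 2.366, -0.001]
contact_force: [1.1, -0.4, 0.6]
opening: 0.0774
```

```bash
python3 - <<'E'
from h import *
go((457,118,150),-97.7)
from meas import *
s=cam("side")
m(s,(348,350),30,.044,lambda h,b:(h[...,1]>215)&(h[...,2]>165)&(h[...,0]<22),"grip side")
E
```

```text
clock 1.35 pos [ 366.1 -125.8  172.1] yaw -97.72 F [ 1.1 -0.4  0.6] open 77.4
-> w [-0.0007 -0.0002 -0.0003] t [-25.38  -5.73   2.21]
grip side C [508.8 325.7] size [18.9 67.7] ang 81.74
```

>>> send_rows(deltas="0 0 0 -25.4 -5.7 2.2 85;0 0 0 -25.4 -5.7 2.2 85;0 0 0 -25.4 -5.7 2.2 85;0 0 0 -25.4 -5.7 2.2 85;0 0 0 -25.4 -5.7 2.2 85;0 0 0 -25.4 -5.7 2.2 85;0 0 0 -25.4 -5.7 2.2 85;0 0 0 -25.4 -5.7 2.2 85;0 0 0 -25.4 -5.7 2.2 85;0 0 0 -25.4 -5.7 2.2 85")

```text
clock: 2.23
position: [0.4559, 0.1156, 0.15]
tool_rot: [2.067, -2.365, -0.0]
contact_force: [-0.4, 0.1, -0.3]
opening: 0.0781
```

```bash
python3 - <<'E'
from h import *
go((457,118,7),-97.7)
E
```

```text
clock 2.23 pos [455.9 115.6 150. ] yaw -97.71 F [-0.4  0.1 -0.3] open 78.1
-> w [ 0.0004 -0.0003 -0.0001] t [-0.25 -0.09 14.3 ]
```

>>> send_rows(deltas="0 0 0 -0.1 0 3 85;0 0 0 -0.1 0 6 85;0 0 0 -0.1 0 9 85;0 0 0 -0.1 0 9 85;0 0 0 -0.1 0 9 85")

```text
clock: 2.65
position: [0.4554, 0.1163, 0.0598]
tool_rot: [2.064, -2.365, -0.003]
contact_force: [-0.0, -0.3, 0.6]
opening: 0.0774
```

```bash
python3 - <<'E'
from h import *
go((457,118,7),-97.7)
c=cam("side");crop(c,320,170,440,320,4,"pics/s2.png")
E
```

```text
clock 2.65 pos [455.4 116.3  59.8] yaw -97.78 F [-0.  -0.3  0.6] open 77.4
-> w [ 0.003  -0.0009 -0.0014] t [-0.2  -0.15  5.28]
```

View pics/s2.png

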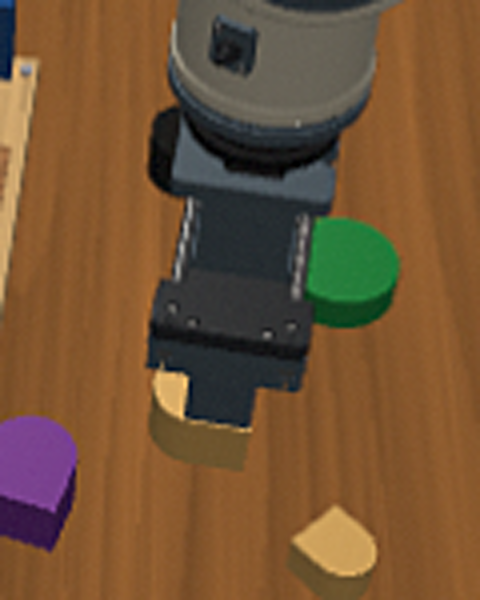

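The open jaws straddle the heel: the near finger is at crop (220,400), parallel to the flat side, and nothing else is in its way. I descend and close.

>>> send_rows(deltas="0 0 0 -0.15 -0.1 2.5 85;0 0 0 -0.15 -0.1 4.3 85;0 0 0 -0.15 -0.1 5.2 85;0 0 0 -0.15 -0.1 5.2 85;0 0 0 -0.15 -0.1 5.2 40;0 0 0 -0.15 -0.1 5.2 40;0 0 0 -0.15 -0.1 5.2 40;0 0 0 -0.15 -0.1 5.2 40;0 0 0 -0.15 -0.1 5.2 40;0 0 0 -0.15 -0.1 5.2 40")

```text
clock: 3.53
position: [0.458, 0.1189, 0.0086]
tool_rot: [-2.067, 2.365, -0.001]
contact_force: [-1.4, -0.7, 11.1]
opening: 0.0502
```

```bash
python3 - <<'E'
from h import *
go((457,118,7),-97.7)
E
```

```text
clock 3.53 pos [458.  118.9   8.6] yaw -97.68 F [-1.4 -0.7 11.1] open 50.2
-> w [-0.001   0.0002  0.0003] t [0.1  0.09 0.16]
```

>>> send_rows(deltas="0 0 0 0 0 -0.5 40;0 0 0 0 0 -2 40;0 0 0 0 0 -5 40;0 0 0 0 0 -9 40;0 0 0 0 0 -13 40;0 0 0 0 0 -13 40;0 0 0 0 0 -13 40;0 0 0 0 0 -13 40")

```text
clock: 4.2
position: [0.4573, 0.1188, 0.138]
tool_rot: [-2.067, 2.365, -0.0]
contact_force: [0.7, -0.7, -1.8]
opening: 0.0498
```

```bash
python3 - <<'E'
from h import *
go((617.9,-45.8,140),-92.7)
E
```

```text
clock 4.20 pos [457.3 118.8 138. ] yaw -97.69 F [ 0.7 -0.7 -1.8] open 49.8
-> w [-0.0002  0.     -0.087 ] t [ 14.16 -18.12  -0.19]
```

>>> send_rows(deltas="0 0 -0.087 3 -3.8 0 40;0 0 -0.087 5 -6.4 0 40;0 0 -0.087 7 -9 0 40;0 0 -0.087 9 -11.5 0 40;0 0 -0.087 11 -14.1 0 40;0 0 -0.087 13 -16.6 0 40;0 0 -0.087 14.16 -18.1 0 40;0 0 -0.087 14.16 -18.1 0 40;0 0 -0.087 14.16 -18.1 0 40;0 0 -0.087 14.16 -18.1 0 40;0 0 -0.087 14.16 -18.1 0 40")

```text
clock: 5.12
position: [0.6168, -0.0448, 0.1372]
tool_rot: [2.168, -2.272, -0.003]
contact_force: [-0.2, -0.0, -0.3]
opening: 0.0503
```

```bash
python3 - <<'E'
from h import *
go((617.9,-45.8,45),-92.7)
c=cam("side");crop(c,220,80,420,280,3,"pics/s3.png")
c=cam("top");crop(c,230,160,360,280,5,"pics/t3.png")
E
```

```text
clock 5.12 pos [616.8 -44.8 137.2] yaw -92.66 F [-0.2 -0.  -0.3] open 50.3
-> w [0.002  0.0004 0.0007] t [ 0.1  -0.13  9.22]
```

View pics/s3.png

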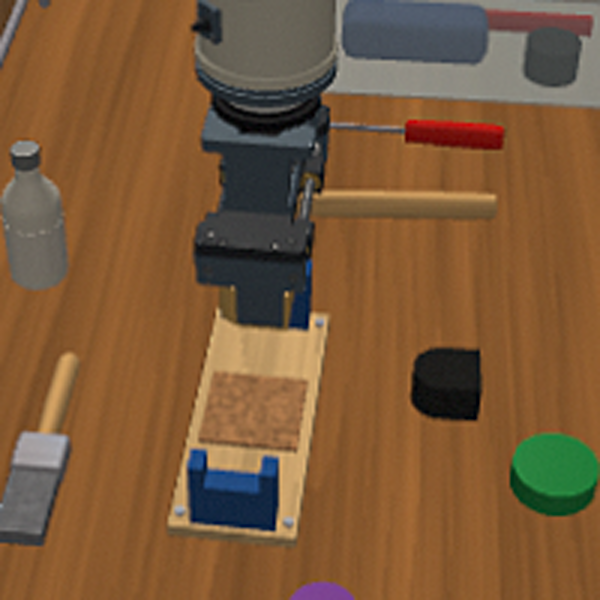

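View pics/t3.png

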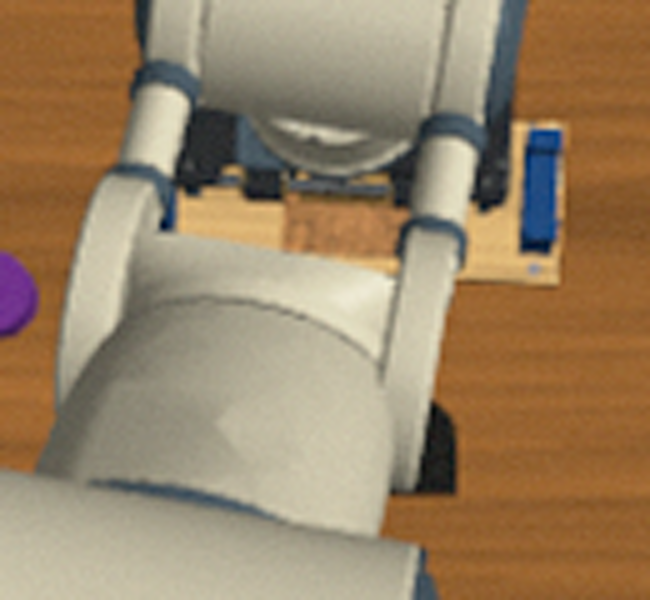

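The side view shows the heel held between the fingers at crop (262,305), above the jig and clear of both uprights. I lower it.

>>> send_rows(deltas="0 0 0 0.1 -0.1 3 40;0 0 0 0.1 -0.1 6 40;0 0 0 0.1 -0.1 8 40;0 0 0 0.1 -0.1 9.2 40;0 0 0 0.1 -0.1 9.2 40;0 0 0 0.1 -0.1 9.2 40;0 0 0 0.1 -0.1 9.2 40")

```text
clock: 5.8
position: [0.6198, -0.0467, 0.0473]
tool_rot: [-2.168, 2.272, -0.002]
contact_force: [-0.4, -0.5, -0.1]
opening: 0.0493
```

```bash
python3 - <<'E'
from h import *
go((617.9,-45.8,25.5),-92.7)
c=cam("side");crop(c,250,130,370,280,4,"pics/s4.png")
E
```

```text
clock 5.80 pos [619.8 -46.7  47.3] yaw -92.69 F [-0.4 -0.5 -0.1] open 49.3
-> w [-0.0018 -0.0002  0.0001] t [-0.09  0.2   2.18]
```

View pics/s4.png

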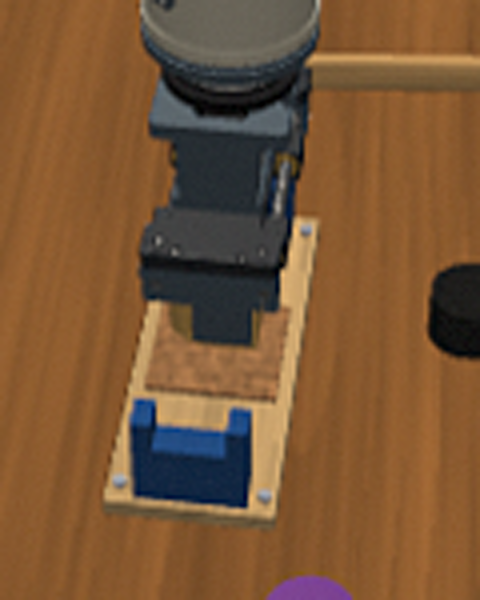

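>>> send_rows(deltas="0 0 0 -0.05 0.15 0.8 40;0 0 0 -0.05 0.15 1.4 40;0 0 0 -0.05 0.15 1.7 40;0 0 0 -0.05 0.15 1.9 40;0 0 0 -0.05 0.15 1.9 40;0 0 0 -0.05 0.15 1.9 40")

```text
clock: 6.35
position: [0.6175, -0.0462, 0.0268]
tool_rot: [2.168, -2.273, -0.0]
contact_force: [-0.2, 0.3, -0.4]
opening: 0.0491
```

```bash
python3 - <<'E'
from h import *
go((617.9,-45.8,24.5),-92.7)
E
```

```text
clock 6.35 pos [617.5 -46.2  26.8] yaw -92.71 F [-0.2  0.3 -0.4] open 49.1
-> w [ 0.0003  0.     -0.0001] t [-0.04 -0.04  0.23]
```

>>> send_rows(deltas="0 0 0 0 0 0.1 40;0 0 0 0 0 0.15 40;0 0 0 0 0 0.2 40;0 0 0 0 0 0.2 40;0 0 0 0 0 0.2 40")

```text
clock: 6.77
position: [0.6176, -0.0462, 0.025]
tool_rot: [-2.168, 2.273, -0.0]
contact_force: [0.5, 0.0, -0.4]
opening: 0.0499
```

```bash
python3 - <<'E'
from h import *
go((617.9,-45.8,24.5),-92.7)
c=cam("side");crop(c,270,170,350,270,6,"pics/s5.png")
E
```

```text
clock 6.77 pos [617.6 -46.2  25. ] yaw -92.70 F [ 0.5  0.  -0.4] open 49.9
-> w [-0.0001 -0.     -0.    ] t [-0.04 -0.03  0.05]
```

View pics/s5.png

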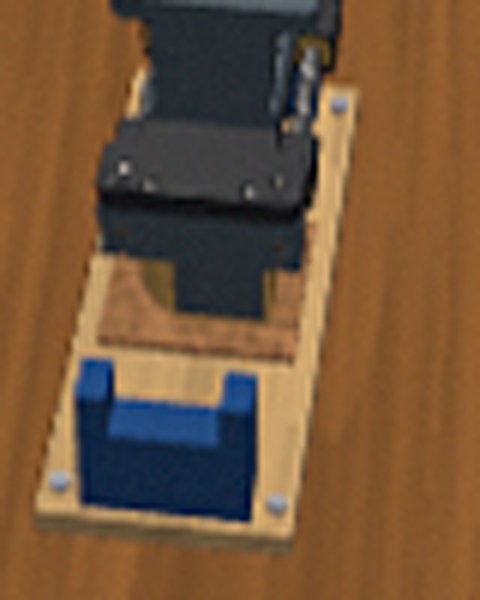

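>>> send_rows(deltas="0 0 0 0 0 0.05 40;0 0 0 0 0 0.1 40;0 0 0 0 0 0.1 40")

```text
clock: 7.07
position: [0.6176, -0.0462, 0.0246]
tool_rot: [-2.168, 2.273, -0.001]
contact_force: [-4.7, 0.9, 10.5]
opening: 0.05
```

```bash
python3 - <<'E'
from h import *
go((617.9,-45.8,24.5),-92.7)
E
```

```text
clock 7.07 pos [617.6 -46.2  24.6] yaw -92.70 F [-4.7  0.9 10.5] open 50.0
-> w [-0.0004 -0.0001 -0.    ] t [-0.04 -0.03  0.01]
```

Contact at about 10 N, so the heel is seated. I release and rise.

>>> send_rows(deltas="0 0 0 0 0 -0.05 58;0 0 0 0 0 -0.05 62;0 0 0 0 0 -0.05 70;0 0 0 0 0 -0.05 85;0 0 0 0 0 -0.05 85;0 0 0 0 0 -1 85;0 0 0 0 0 -3 85;0 0 0 0 0 -6 85;0 0 0 0 0 -10 85;0 0 0 0 0 -13 85;0 0 0 0 0 -16 85;0 0 0 0 0 -16 85")

```text
clock: 8.07
position: [0.6203, -0.0466, 0.1908]
tool_rot: [-2.165, 2.269, -0.012]
contact_force: [0.9, -0.4, -0.3]
opening: 0.0775
```

```bash
python3 - <<'E'
from h import *
go((511,325,180),-98.4)
E
```

```text
clock 8.07 pos [620.3 -46.6 190.8] yaw -92.70 F [ 0.9 -0.4 -0.3] open 77.5
-> w [-0.0091 -0.0007  0.0995] t [-36.61  12.67   0.92]
```

>>> send_rows(deltas="0 0 0.1 -36.6 12.8 0.5 70;0 0 0.1 -36.6 12.8 0.5 70;0 0 0.1 -36.6 12.8 0.5 70;0 0 0.1 -36.6 12.8 0.5 70;0 0 0.1 -36.6 12.8 0.5 70;0 0 0.1 -36.6 12.8 0.5 70;0 0 0.1 -36.6 12.8 0.5 70;0 0 0.1 -36.6 12.8 0.5 70;0 0 0.1 -36.6 12.8 0.5 70;0 0 0.1 -36.6 12.8 0.5 70;0 0 0.1 -36.6 12.8 0.5 70;0 0 0.1 -36.6 12.8 0.5 70")

```text
clock: 9.07
position: [0.5066, 0.3259, 0.1792]
tool_rot: [-2.054, 2.377, -0.0]
contact_force: [-0.3, 0.0, 0.1]
opening: 0.0639
```

```bash
python3 - <<'E'
from meas import *
go((509,325.5,60),-98.4)
c=cam("side");crop(c,250,130,450,390,2.3,"pics/s6.png")
tan=lambda v:(lambda h,b:(b[...,0]>v)&(b[...,1]>v*.78)&(h[...,1]>90)&(h[...,1]<165))
t=cam("top");crop(t,250,165,350,230,8,"pics/t6.png");crop(c,275,160,345,260,6,"pics/s6b.png")
E
```

```text
clock 9.07 pos [506.6 325.9 179.2] yaw -98.33 F [-0.3  0.   0.1] open 63.9
-> w [-0.0002 -0.0001  0.0012] t [ 0.   -0.24 11.92]
```

View pics/t6.png

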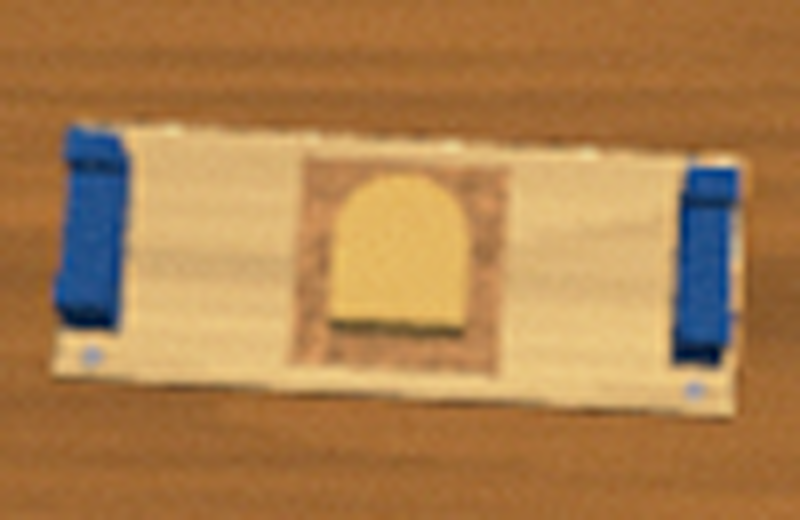

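View pics/s6b.png

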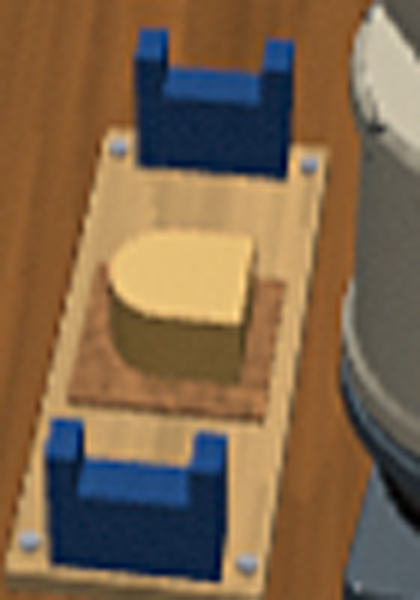

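View pics/s6.png

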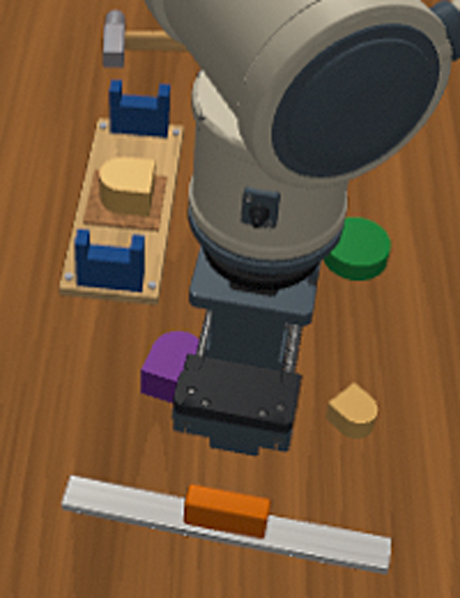

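The heel stands flat on the pad, looking centred and square (top crop (400,255) on cork (400,262)). I measure it against the cork now, while it is still reachable.

```bash
python3 - <<'E'
from meas import *
t=cam("top");s=cam("side")
def hm(c,near,r,rad,v,z,n):
    yy,xx=np.mgrid[0:2*r*8,0:2*r*8];disk=((xx-r*8)**2+(yy-r*8)**2)<(rad*8)**2
    return m(c,near,r,z,lambda h,b:(b[...,0]>v)&(b[...,1]>v*.78)&disk,n)
for v in(185,200):hm(t,(300,197),14,13,v,.052,"heel top")
for v in(170,185):hm(s,(305,206),16,13,v,.052,"heel side")
b=t["image"];print(b[197,285:316,0],b[197,285:316,1])
E
```

```text
heel top C [629.1 -46. ] size [65.  54.6] ang 0.58
heel top C [626. -47.] size [51.3 54.8] ang 87.99
heel side C [626.4 -55.9] size [69.9 59.8] ang 85.51
heel side C [626.9 -56.1] size [69.6 58.9] ang 87.03
[211 201 195 193 184 165 200 231 227 230 227 229 228 227 227 227 229 229
 230 227 228 226 227 204 173 161 171 195 214 218 218] [174 157 139 134 130 118 152 187 185 189 185 185 182 183 182 182 186 187
 186 181 184 182 182 152 124 116 120 146 168 180 177]
```

Heel measured at (626.0, −47.0) mm, with its y axis at 88.0°. The cork is at (625.7, −46.1), 87.2–87.5°. That is within 1 mm and 1°, so I leave it and fetch the bar.

>>> send_rows(deltas="0 0 0 0 -0.1 3.5 70;0 0 0 0 -0.1 7 70;0 0 0 0 -0.1 10.5 70;0 0 0 0 -0.1 11.9 70;0 0 0 0 -0.1 11.9 70;0 0 0 0 -0.1 11.9 70")

```text
clock: 9.77
position: [0.5082, 0.3244, 0.0599]
tool_rot: [2.05, -2.379, -0.0]
contact_force: [0.3, -0.4, 1.2]
opening: 0.0637
```

```bash
python3 - <<'E'
from h import *
go((509,325.5,17),-98.4)
c=cam("side");crop(c,250,240,450,390,3,"pics/s7.png")
E
```

```text
clock 9.77 pos [508.2 324.4  59.9] yaw -98.50 F [ 0.3 -0.4  1.2] open 63.7
-> w [ 0.0009 -0.0007 -0.0018] t [-0.12 -0.07  4.29]
```

View pics/s7.png

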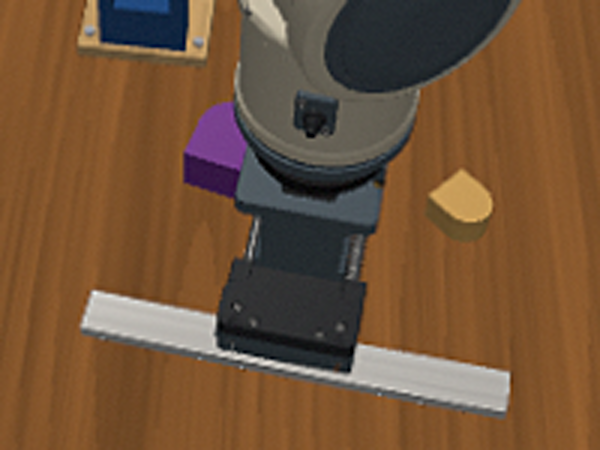

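The jaws hang centred over the grip (hidden behind the finger at crop (285,340)). I descend to TCP z = 17 mm and close.

>>> send_rows(deltas="0 0 0 -0.07 -0.05 2 70;0 0 0 -0.07 -0.05 3.6 70;0 0 0 -0.07 -0.05 4.3 70;0 0 0 -0.07 -0.05 4.3 70;0 0 0 -0.07 -0.05 4.3 45;0 0 0 -0.07 -0.05 4.3 30;0 0 0 -0.07 -0.05 4.3 10;0 0 0 -0.07 -0.05 4.3 10;0 0 0 -0.07 -0.05 4.3 10;0 0 0 -0.07 -0.05 4.3 10;0 0 0 -0.07 -0.05 4.3 10")

```text
clock: 10.73
position: [0.5085, 0.3259, 0.0171]
tool_rot: [-2.052, 2.379, -0.0]
contact_force: [-0.0, -0.1, 4.2]
opening: 0.022
```

```bash
python3 - <<'E'
from h import *
go((509,325.5,17),-98.4)
c=cam("side");crop(c,250,240,450,390,3,"pics/s8.png")
E
```

```text
clock 10.73 pos [508.5 325.9  17.1] yaw -98.43 F [-0.  -0.1  4.2] open 22.0
-> w [-0.0001  0.     -0.0005] t [ 0.03 -0.05  0.01]
```

View pics/s8.png

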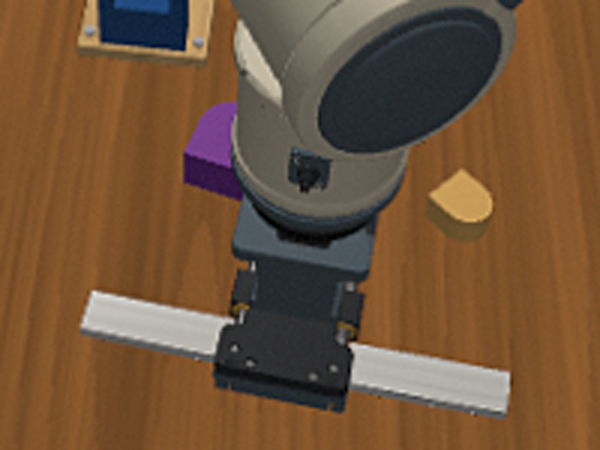

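>>> send_rows(deltas="0 0 0 0 0 -0.5 10;0 0 0 0 0 -2 10;0 0 0 0 0 -4 10;0 0 0 0 0 -7 10;0 0 0 0 0 -10 10;0 0 0 0 0 -13 10;0 0 0 0 0 -15 10;0 0 0 0 0 -15 10;0 0 0 0 0 -15 10")

```text
clock: 11.53
position: [0.5088, 0.326, 0.1677]
tool_rot: [-2.051, 2.377, -0.001]
contact_force: [-0.1, -1.3, -3.2]
opening: 0.0216
```

```bash
python3 - <<'E'
from h import *
go((626,-46.7,165),-2.7)
print(state()["joints"])
c=cam("side");crop(c,200,140,500,390,2.4,"pics/s9.png")
E
```

```text
clock 11.53 pos [508.8 326.  167.7] yaw -98.43 F [-0.1 -1.3 -3.2] open 21.6
-> w [-1.9000e-03 -4.0000e-04 -1.6708e+00] t [ 35.15 -17.06   0.26]
[4.71103908e-01 5.10306917e-01 1.45630641e+00 6.15163012e-06
 1.17327848e+00 2.18905201e+00]
```

View pics/s9.png

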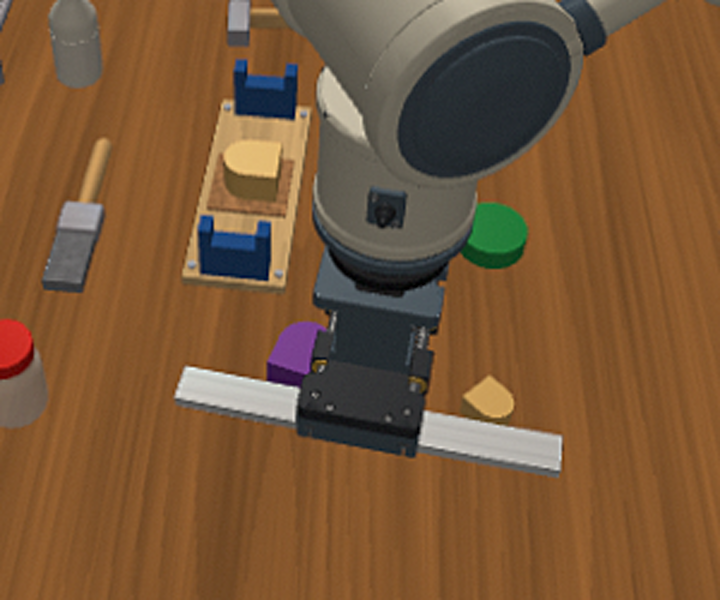

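The bar hangs level in the grip, clear of everything (crop (370,410)). I carry it to the jig while turning it.

>>> send_rows(deltas="0 0 -0.1 2.1 -1 0;0 0 -0.2 4.1 -2 0;0 0 -0.3 6.2 -3 0")

```text
validation failed for argument at $.de...
```

>>> send_rows(deltas="0 0 -0.1 2.1 -1 0 10;0 0 -0.2 4.1 -2 0 10;0 0 -0.3 6.2 -3 0 10;0 0 -0.4 8.3 -4 0 10;0 0 -0.5 10.3 -5 0 10;0 0 -0.6 12.4 -6 0 10;0 0 -0.7 14.5 -7 0 10;0 0 -0.8 16.6 -8 0 10;0 0 -0.9 18.6 -9 0 10;0 0 -1.0 20.7 -10 0 10;0 0 -1.1 22.8 -11 0 10;0 0 -1.2 24.8 -12 0 10")

```text
clock: 12.58
position: [0.59, 0.0617, 0.165]
tool_rot: [3.038, -0.797, -0.005]
contact_force: [-0.2, 0.9, -3.0]
opening: 0.0217
```

```bash
python3 - <<'E'
from h import *
go((626,-46.7,165),-2.7)
E
```

```text
clock 12.58 pos [590.   61.7 165. ] yaw -29.40 F [-0.2  0.9 -3. ] open 21.7
-> w [ 0.001   0.0032 -0.466 ] t [ 8.46  7.68 -0.01]
```

>>> send_rows(deltas="0 0 -0.09 1.7 1.5 0 10;0 0 -0.18 3.4 3 0 10;0 0 -0.27 5 4.5 0 10;0 0 -0.36 6.6 6 0 10;0 0 -0.43 7.9 7.2 0 10;0 0 -0.46 8.4 7.6 0 10;0 0 -0.46 8.4 7.6 0 10;0 0 -0.46 8.4 7.6 0 10;0 0 -0.46 8.4 7.6 0 10")

```text
clock: 13.33
position: [0.6254, -0.0439, 0.1659]
tool_rot: [-3.14, 0.093, 0.003]
contact_force: [-0.6, -0.3, -3.4]
opening: 0.0221
```

```bash
python3 - <<'E'
from h import *
go((626,-46.7,110),-2.7)
E
```

```text
clock 13.33 pos [625.4 -43.9 165.9] yaw -3.38 F [-0.6 -0.3 -3.4] open 22.1
-> w [-0.0005  0.0021 -0.0119] t [0.09 0.28 5.59]
```

>>> send_rows(deltas="0 0 -0.012 0.05 0.25 1.5 10;0 0 -0.012 0.05 0.25 3 10;0 0 -0.012 0.05 0.25 4.5 10;0 0 -0.012 0.05 0.25 5.6 10;0 0 -0.012 0.05 0.25 5.6 10;0 0 -0.012 0.05 0.25 5.6 10;0 0 -0.012 0.05 0.25 5.6 10")

```text
clock: 13.92
position: [0.6269, -0.0469, 0.1116]
tool_rot: [3.141, -0.072, 0.001]
contact_force: [0.9, 0.1, -3.3]
opening: 0.0217
```

```bash
python3 - <<'E'
from h import *
go((626,-46.7,96),-2.7)
c=cam("side");crop(c,240,100,400,300,3,"pics/s10.png")
c=cam("top");crop(c,240,150,360,250,6,"pics/t10.png")
E
```

```text
clock 13.92 pos [626.9 -46.9 111.6] yaw -2.63 F [ 0.9  0.1 -3.3] open 21.7
-> w [ 0.0001 -0.0008  0.0012] t [-0.09 -0.02  1.56]
```

View pics/s10.png

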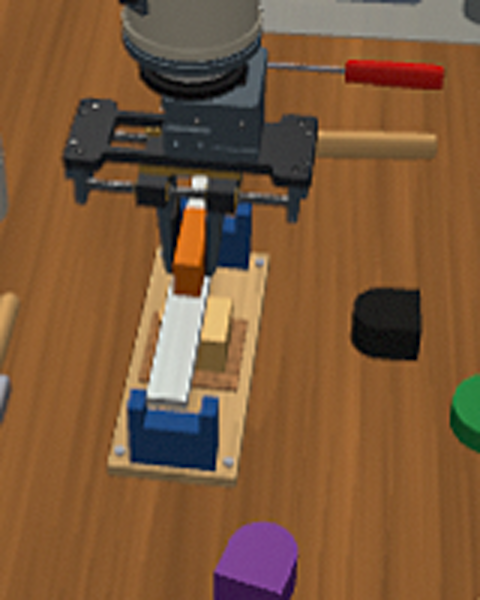

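View pics/t10.png

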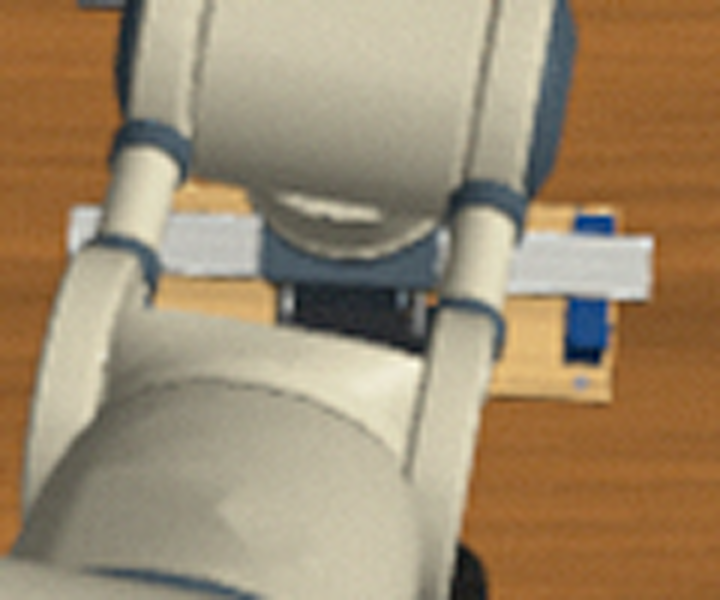

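The bar hangs over the jig along the line of the uprights, with its near end at side crop (168,400) above the notch. I cross-check the notch positions by marking the assumed corners.

```bash
python3 - <<'E'
from h import *
def marks(c,x0,y0,x1,y1,s,fn,jx=.626,jy=-.0465,yaw=-2.7):
    im=cv2.resize(c["image"][y0:y1,x0:x1,::-1],None,fx=s,fy=s,interpolation=cv2.INTER_CUBIC)
    a=np.radians(yaw);R=np.array([[np.cos(a),-np.sin(a)],[np.sin(a),np.cos(a)]])
    for sy in(1,-1):
        for lx,z in((-33,75),(-21,75),(-21,55),(21,55),(21,75),(33,75)):
            for ly in((125,) if sy>0 else (-105,)):
                w=R@np.array([lx,ly])/1000+[jx,jy]
                p=(proj(c,[[*w,z/1000]])[0]-[x0,y0]+.5)*s
                cv2.circle(im,tuple(int(round(v)) for v in p),2,(0,0,255),-1)
    cv2.imwrite(fn,im)
c=cam("side");marks(c,270,145,350,265,5,"pics/s11.png");t=cam("top")
E
```

```text
(no output)
```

View pics/s11.png

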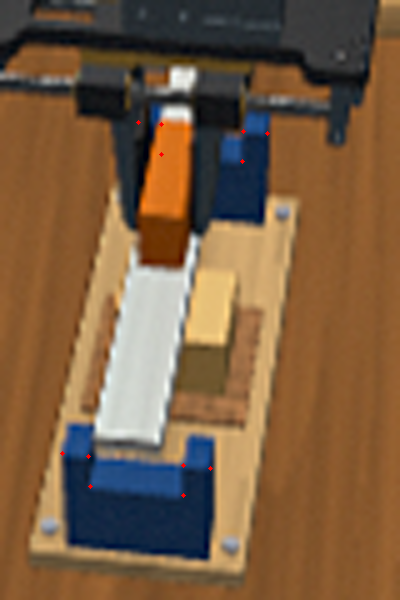

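The marks fall on the notch corners within about 1 mm (the real ones perhaps 1 mm nearer the robot). I aim for x = 625.5 and lower.

>>> send_rows(deltas="0 0 0 -0.1 0 0.6 10;0 0 0 -0.1 0 1.1 10;0 0 0 -0.1 0 1.5 10;0 0 0 -0.1 0 1.5 10;0 0 0 -0.1 0 1.5 10;0 0 0 -0.1 0 1.5 10")

```text
clock: 14.62
position: [0.6256, -0.0472, 0.0959]
tool_rot: [-3.141, 0.072, 0.0]
contact_force: [1.0, -0.5, -1.7]
opening: 0.0218
```

```bash
python3 - <<'E'
from h import *
go((625.5,-46.7,76),-2.7)
c=cam("side");crop(c,270,145,350,265,5,"pics/s12.png")
E
```

```text
clock 14.62 pos [625.6 -47.2  95.9] yaw -2.64 F [ 1.  -0.5 -1.7] open 21.8
-> w [-0.      0.      0.0011] t [-0.01 -0.05  1.99]
```

View pics/s12.png

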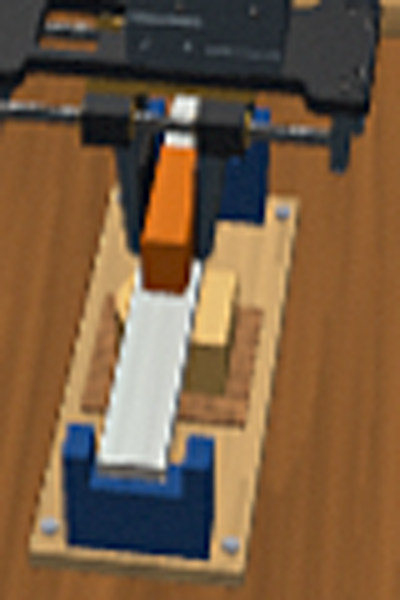

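The bar end sits between the cheeks (crop x 98–168 between 92 and 187, allowing for its 15 mm overhang). I lower further.

>>> send_rows(deltas="0 0 0 -0.05 0 0.5 10;0 0 0 -0.05 0 1 10;0 0 0 -0.05 0 1.4 10;0 0 0 -0.05 0 1.7 10;0 0 0 -0.05 0 1.9 10;0 0 0 -0.05 0 1.9 10;0 0 0 -0.05 0 1.9 10")

```text
clock: 15.25
position: [0.6251, -0.0471, 0.0769]
tool_rot: [-3.141, 0.072, 0.0]
contact_force: [-0.9, 0.4, -3.3]
opening: 0.0215
```

```bash
python3 - <<'E'
from h import *
go((625.5,-46.7,72.1),-2.7)
c=cam("side");crop(c,270,145,350,265,5,"pics/s13.png")
E
```

```text
clock 15.25 pos [625.1 -47.1  76.9] yaw -2.63 F [-0.9  0.4 -3.3] open 21.5
-> w [-0.0001  0.0002  0.0011] t [ 0.04 -0.04  0.48]
```

View pics/s13.png

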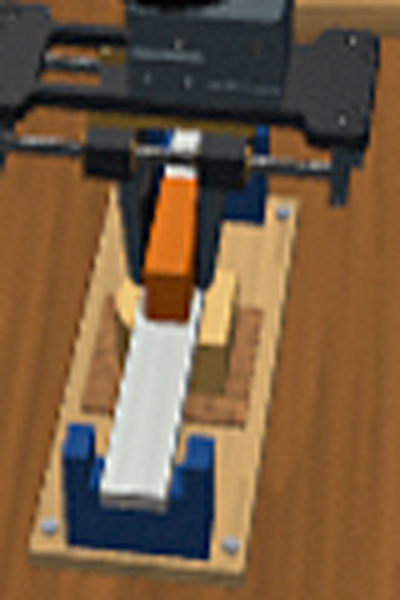

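The bar is inside the notch, centred between the cheeks. I lower it in millimetre steps until it touches.

>>> send_rows(deltas="0 0 0 0 0 0.1 10;0 0 0 0 0 0.2 10;0 0 0 0 0 0.3 10;0 0 0 0 0 0.35 10;0 0 0 0 0 0.4 10;0 0 0 0 0 0.4 10")

```text
clock: 15.8
position: [0.625, -0.0471, 0.0729]
tool_rot: [-3.141, 0.072, 0.0]
contact_force: [-0.5, -0.2, -2.4]
opening: 0.0218
```

```bash
python3 - <<'E'
from h import *
go((625.5,-46.7,72.1),-2.7)
E
```

```text
clock 15.80 pos [625.  -47.1  72.9] yaw -2.64 F [-0.5 -0.2 -2.4] open 21.8
-> w [-0.      0.0001  0.0011] t [ 0.05 -0.04  0.08]
```

>>> send_rows(deltas="0 0 0 0 0 0.05 10;0 0 0 0 0 0.1 10;0 0 0 0 0 0.1 10;0 0 0 0 0 0.1 10")

```text
clock: 16.13
position: [0.6251, -0.0471, 0.0722]
tool_rot: [3.141, -0.072, 0.0]
contact_force: [-0.6, 0.3, 2.7]
opening: 0.0218
```

```bash
python3 - <<'E'
from h import *
go((625.5,-46.7,72.1),-2.7)
E
```

```text
clock 16.13 pos [625.1 -47.1  72.2] yaw -2.63 F [-0.6  0.3  2.7] open 21.8
-> w [ 0.0001 -0.0002  0.0012] t [ 0.04 -0.04  0.01]
```

The force went from −3 N (bar hanging) to +2.7 N at the expected height, so the bar is resting on the notch floors. I open and rise.

>>> send_rows(deltas="0 0 0 0 0 0 26;0 0 0 0 0 0 30;0 0 0 0 0 0 45;0 0 0 0 0 0 60;0 0 0 0 0 0 60;0 0 0 0 0 0 60;0 0 0 0 0 -1.5 60;0 0 0 0 0 -4 60;0 0 0 0 0 -8 60;0 0 0 0 0 -12 60;0 0 0 0 0 -15 60;0 0 0 0 0 -15 60")

```text
clock: 17.13
position: [0.6279, -0.0475, 0.2288]
tool_rot: [3.139, -0.072, 0.015]
contact_force: [0.6, 0.1, 0.2]
opening: 0.0545
```

```bash
python3 - <<'E'
from h import *
go((350,-250,280),-2.7)
c=cam("side");crop(c,200,100,440,290,3,"pics/s14.png")
E
```

```text
clock 17.13 pos [627.9 -47.5 228.8] yaw -2.63 F [0.6 0.1 0.2] open 54.5
-> w [ 0.0012 -0.0097  0.0012] t [-26.78  21.51  -5.36]
```

View pics/s14.png

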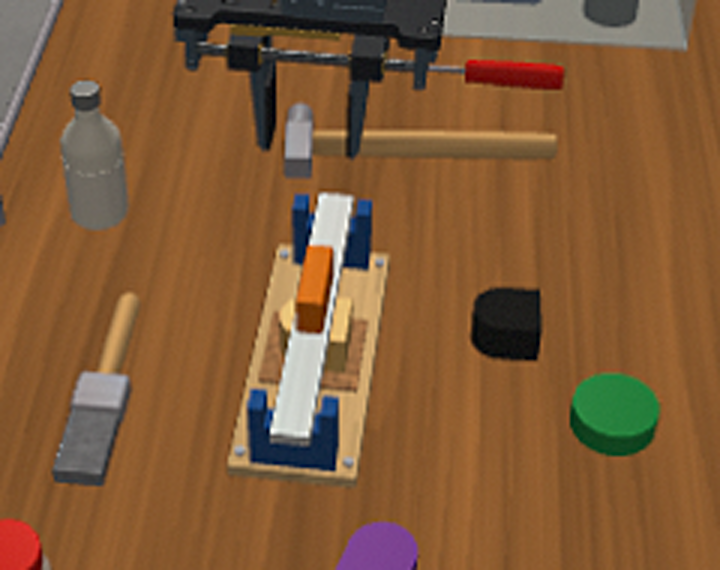

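The bar lies in both notches (side crop ends at (335,200) and (290,435)), with the grip in the middle over the heel and the gripper clear. I pull the arm away to check from above.

>>> send_rows(deltas="0 0 0 -27 21.5 -5 60;0 0 0 -27 21.5 -5 60;0 0 0 -27 21.5 -5 60;0 0 0 -27 21.5 -5 60;0 0 0 -27 21.5 -5 60;0 0 0 -27 21.5 -5 60;0 0 0 -27 21.5 -5 60;0 0 0 -27 21.5 -5 60;0 0 0 -27 21.5 -5 60;0 0 0 -27 21.5 -5 60;0 0 0 -27 21.5 -5 60;0 0 0 -27 21.5 -5 60")

```text
clock: 18.18
position: [0.3456, -0.2491, 0.2714]
tool_rot: [-3.14, 0.073, 0.001]
contact_force: [-0.1, -0.5, -0.9]
opening: 0.0545
```

```bash
python3 - <<'E'
from meas import *
t=cam("top");cv2.imwrite("pics/t15.png",t["image"][:,:,::-1]);crop(t,240,165,360,235,6,"pics/t15b.png")
m(t,(300,197),60,.065,lambda h,b:((h[...,1]<60)&(h[...,2]>140))|((h[...,1]>235)&(h[...,0]<22)&(h[...,2]>120)),"bar top")
m(t,(300,197),20,.099,lambda h,b:(h[...,1]>215)&(h[...,2]>120)&(h[...,0]<22),"grip top")
m(t,(300,198),60,.012,lambda h,b:(np.ones_like(h[...,0])>0)&(((b[...,0]>190)&(b[...,1]>150))|((h[...,0]>100)&(h[...,0]<125)&(h[...,1]>150))),"base")
E
```

```text
bar top C [626.6 -47.5] size [280.9  43.1] ang 86.53
grip top C [623.8 -46.6] size [65.  23.2] ang 87.55
base C [626.2 -46.8] size [290.2 101. ] ang 87.25
```

View pics/t15.png

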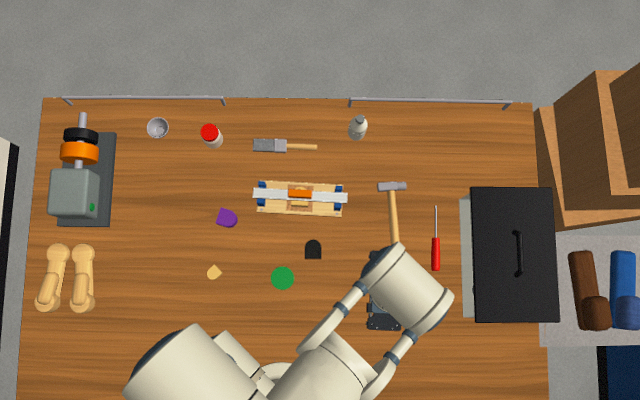

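View pics/t15b.png

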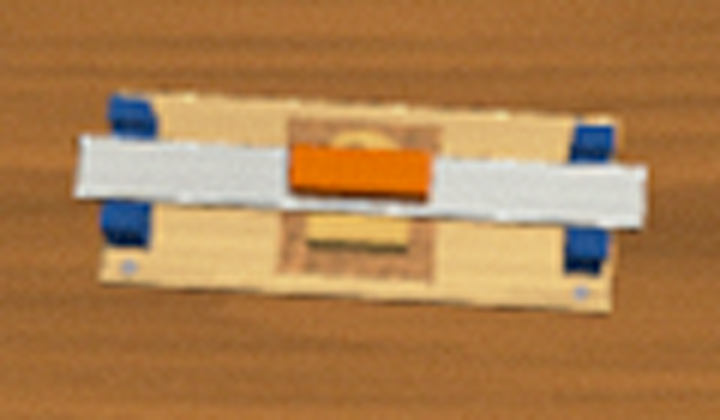

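From above the bar is centred (y −47.5 against the base's −46.8 mm) and lies square in both notches, with the heel under it. The bystanders are unmoved: black (313,249), tin (282,278), hammer and brush. The arm is clear. I let it come to rest and hand in.

>>> send_rows(deltas="0 0 0 0 0 0 60;0 0 0 0 0 0 60;0 0 0 0 0 0 60;0 0 0 0 0 0 60")

```text
clock: 18.57
position: [0.3457, -0.2492, 0.2718]
tool_rot: [-3.141, 0.071, 0.0]
contact_force: [0.1, 0.0, -0.7]
opening: 0.0547
```

```bash
python3 - <<'E'
from rig import state, close_job
s=state();print(s["clock"],s["position"],s["contact_force"],abs(s["qd"]).max())
print(close_job())
E
```

```text
18.5667 [ 0.34574925 -0.24917153  0.27183705] [ 0.12909782  0.03185627 -0.65563287] 0.005484908322731156
the job is handed in; nothing more can be done
None
```

The tan heel is standing on the cork pad and the retaining bar is lying in both notches over it. I let go of both and handed the job in at 18.6 s, with the arm at rest well clear.

- **Heel:** it is within about 1 mm of the cork's centre and about 1° of square, measured from the top camera before the bar went on. The side camera could not confirm this, because the plywood around the heel spoiled its colour mask.
- **Bar:** the last top view has it lengthwise within about 1 mm of the jig's centre. I lowered it in millimetre steps until the wrist force turned from −3 N to about +3 N at the expected height. I judged level from that height and from the pictures, not from a separate measurement.
- **Mask errors in the last measurements:** the bar's mask came out too wide (43 mm instead of 30) and the base's too long (290 mm instead of 260). I went by the bar's and grip's centres and the close picture instead.
- **Bystanders:** in the last top view the black heel, tin, hammer, brush and screwdriver are where they were. I compared these by eye, not by measuring.
- **Rejected call:** one move call was refused for a missing gripper value. Nothing moved, and I sent it again corrected.

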